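# Push the returned drinks can up the sloping can rack past its one-way catch

## Task

One of the two sloping can racks has a drinks can lying in its take-out tray, at the low front end; put that can back into the store of the same rack. With the fingertips, gently push it up the lane, over the sprung catch and on until it and the can already stored there are up against the back stop, so that the catch springs up behind it and it stays there, without rolling back into the tray, when you take your hand away. Only roll it, do not pick it up or throw it up the lane; leave the full rack and everything else on the table as it is.

Things in the scene. Friction and masses are not known exactly. Their poses are not given: they have to be found in the camera images.
- can: The can to put back: drinks can 66 mm across, 115 mm long, about 0.36 kg, lying across the lane so that it rolls along it. Origin: its middle, 33 mm above the lane floor; its y axis is the can's axis. It starts against the front lip, middle at lane x = 31 mm. Thin, smooth lacquered aluminium: 2 to 10 N is enough, never over 30 N.
- stored_can: Can already in the same rack's store: drinks can 66 mm across, 115 mm long, about 0.36 kg, lying across the lane so that it rolls along it. Origin: its middle, 33 mm above the lane floor; its y axis is the can's axis. It rests on the catch, middle at lane x = 104 mm, and rolls ahead when the other can is pushed against it.
- rack_lane: Lane of the rack to load: steel gutter, 124 mm wide, 213 mm long, climbing 9 degrees away from the robot. Origin: mid-lane on its floor at the inner face of the low front lip, 30 mm above the table. x runs up the slope, y to the left, z square to the floor. Lip 21 mm high, side walls 33 mm. Lip to catch is the tray (one can); catch to back stop is the store (two cans, 10 mm spare).
- rack_stop (a point): Point on the inner face of the back stop (an upright plate 49 mm high) of that rack, mid-lane, 33 mm above the lane floor, at lane x = 213 mm. With both cans against the stop, the pushed can's middle is at lane x = 114 mm and the stored one's at 180 mm.
- rack_nose (a point): Top of the nose of that rack's catch when it is up: mid-lane, lane x = 76 mm, 14 mm above the floor. The catch is 28 mm wide; this point stays with the lane when the catch moves.
- rack_catch (a joint): One-way catch of that rack, a sprung steel tongue in the lane floor. 0 = up; grows as it is pressed down, 0.6 rad = level with the floor. The spring alone takes 1 to 2 N. A can pushed up the lane presses it down; it springs up once the can's middle is past about lane x = 104 mm and then holds the can from rolling back.
- full_rack_lane: Lane of the other rack, same make and same frame as the first; its store is full (two cans) and its tray empty. Leave it alone.
- full_can_1: Lower can in the full rack's store: drinks can 66 mm across, 115 mm long, about 0.36 kg, lying across the lane so that it rolls along it. Origin: its middle, 33 mm above the lane floor; its y axis is the can's axis. 
- full_can_2: Upper can in the full rack's store: drinks can 66 mm across, 115 mm long, about 0.36 kg, lying across the lane so that it rolls along it. Origin: its middle, 33 mm above the lane floor; its y axis is the can's axis. 
- glass_small: Bystander: small clear glass tumbler, 42 mm across, 50 mm high, standing between the racks. Origin: centre of its underside.
- small_cup: Bystander: small white espresso cup, about 76 x 60 mm with its handle, 62 mm high, standing in front of the gap between the racks. Origin: centre of its underside.
- salt_small: Bystander: glass salt shaker, 44 mm across, 90 mm high, on the left. Origin: centre of its underside.
- pepper: Bystander: small glass jar with a grey cap, 36 mm across, 66 mm high, on the left. Origin: centre of its underside.
- sugar_jar: Bystander: glass sugar jar with a grey lid, 54 mm across, 80 mm high, on the right. Origin: centre of its underside.
- drying_glass_2: Bystander: upturned clear tumbler, 45 mm across, 62 mm high, on the right. Origin: centre of its underside.
- drying_glass_3: Bystander: upturned clear tumbler, 45 mm across, 62 mm high, on the right. Origin: centre of its underside.

How it is judged:
By the outcome, as a careful person would: the job done as asked, in the order asked, and still so for the second after the job is handed in, with the robot touching nothing.
It also fails if it takes over 38 s, if anything falls off the work surface, if the arm or the gripper's body presses on something with over 40 N, if the wrist force passes 120 N, or if a joint passes its speed limit or range.

## Robot

A 6-joint arm with a two-finger parallel gripper is mounted at the origin on a cart in front of the work surface, level with it; the furniture and walls round the work are solid. World frame = base frame: x ahead of the robot, y to its left, z up, the work surface at z = 0. Lengths are in m, angles in rad, forces in N, time in s.
With the tool pointing down it reaches from about 0.3 to 0.825 m from the base axis. Payload 5.4 kg.
Tool frame: the origin (TCP) lies at the very end of the fingers, on their centre line; the grasp point (between the pads) lies 19 mm behind it (r.grip_depth is the distance from the TCP to the grasp point, in m); z points along the fingers, y is the line along which they close (so a half turn about z gives the same grasp; the last joint's range is limited). The gripper opens to 92 mm and grips with 3 to 60 N. Pads are 20 mm wide; open, the fingers measure 128 mm over their backs; the gripper's body (75 mm by 189 mm) begins 69 mm behind the grasp point.
Start: joints at [-1.449, 0.158, 1.597, -0, 1.386, -0.21], TCP at [0.187, -0.544, 0.215] pointing down, gripper open.
Joint ranges: [-2.91, 2.91], [-0.94, 2.29], [0.18, 2.7], [-1.29, 4.43], [0.17, 2.64], [-3, 3]. Speed limits (rad/s): [2.57, 2.57, 3.14, 3.14, 3.14, 3.14].

## Interface

Orientations are given as a unit quaternion [w, x, y, z].
In Python, from cell import r gives the robot as it stands.
- The arm moves only by the tool play_rows, never from a script. Its argument "steps" is a list that holds one entry, the list of rows, each a list of 5 numbers: the finger opening in mm, from 0 to 91.9, then the shift along the tool's x, y, z as a fraction of full scale, then the turn about the tool's z as a fraction of full scale. A call has 1 to 12 rows; each row is the pose to reach, as a shift and turn from the pose commanded when the call began, along the tool's axes at that moment; what a row does not reach only later rows make up. Full scale, the value 1, is 1 m for a shift and 60 degrees for a turn. A row lasts 1/10 s, in which the tool goes at most 50 mm and 8.59 degrees, less where a joint would pass 70% of its speed; a pose out of reach is approached as far as the arm can. A call with a number of a shift or a turn outside -1 to 1 is refused whole. A call with a gripper value outside its range is refused whole. The fingers move at their own pace and stop on an object; "newtons" is the grip in N (left out, the last holds). Time passes only in rows, so rows that repeat a pose let the fingers close. It gives the time, the measured TCP pose, the force, the opening and the grip force at its end, in the units of the state.
- r.get_state(): the state, without advancing time (a new reading comes with each control period).
- r.grab_frame(name): name is "side" or "top" or "wrist"; returns a dict with "pixels" (420x560x3 uint8, red, green, blue), "fx", "fy", "cx", "cy" (pixels), "rvec" (rotation vector, rad) and "tvec" (3), from world to camera coordinates, as OpenCV has them. Camera axes: x right, y down, z forward; pixel columns grow to the right and rows downward; lengths in m; the calibration is good to about 2 mm. A picture is of the moment at which its call begins. There is no depth.
- r.hand_in(): hands the job in; it is judged then, once.
The state is a dict: "clock": time; "joint_pos": joint angles; "joint_vel": joint speeds; "effort": joint torques, N m; "ee_pos": TCP position; "eef_rot": TCP orientation; "ft_force": force on the tool from outside, world axes, zero at the start; "moment": the same for the moment, N m; "grip_width": finger opening in m; "grasp_force": force on a finger pad.
Only numpy, scipy, OpenCV 4.12 (cv2) and the standard library are available. Lean on these libraries where they do the work, as an engineer would, in place of code of your own. Each camera call takes 0.05 s, during which the arm holds its last target. There are 200 camera calls.

## Working session

There is one attempt and no reset: what is moved stays moved. The work goes in short steps, Python scripts to look and compute and a tool call to move; the robot and the scene stay as the last step left them, time stands still between calls to the robot, and variables do not carry over. Pictures are saved under pics/ and viewed, at most 10 in all, crops included, and the job is handed in when it is done.

Besides the shell and the picture viewer there is one more tool, called after ">>>" as name(argument=value, ...), one argument or row to a line, values as JSON. play_rows: Moves the arm, as the interface text tells. Shift numbers are shares of 1 m and turn numbers shares of 60 degrees, none past 1 either way. Its arguments: {"type":"object","properties":{"steps":{"type":"array"},"newtons":{"type":"number"}},"required":["steps"]}

```bash
mkdir -p pics; python3 - <<'E'
from cell import r
import cv2
for n in("top","side"):
    f=r.grab_frame(n); cv2.imwrite(f"pics/{n}0.png",f["pixels"][:,:,::-1]); print(n,f["fx"],f["cx"],f["cy"],f["rvec"],f["tvec"])
s=r.get_state();print(s)
E
```

```text
top 524.7813118148639 279.61667487839844 207.25853677831287 [ 2.16668271 -2.10177981  0.21826561] [-0.02733067  0.52884878  1.57791843]
side 469.5322284119423 288.82409088780014 210.26969730789799 [ 0.56412812 -2.57944186  1.30447063] [0.47982407 0.18710133 1.08929484]
{'clock': 0.1, 'joint_pos': array([-1.44911299e+00,  1.58999881e-01,  1.59807443e+00, -3.25345647e-06,
        1.38618435e+00, -2.10137531e-01]), 'joint_vel': array([-0.00015284, -0.00321599, -0.00319145, -0.00065688, -0.00105045,
        0.00087861]), 'effort': array([ 5.13478444e-04, -3.86505139e+01, -3.22960818e+01,  7.03308242e-02,
        3.39392305e-02, -4.68210123e-05]), 'ee_pos': array([ 0.18720536, -0.54309081,  0.21372555]), 'eef_rot': array([-8.32261855e-04,  9.86268014e-01,  1.65150571e-01,  3.52321414e-05]), 'ft_force': array([ 0.21181499, -0.39802338, -0.44270268]), 'moment': array([-0.00747607,  0.01464267, -0.01464191]), 'grasp_force': 0.0, 'grip_width': 0.09212238951331121}
```

View pics/top0.png

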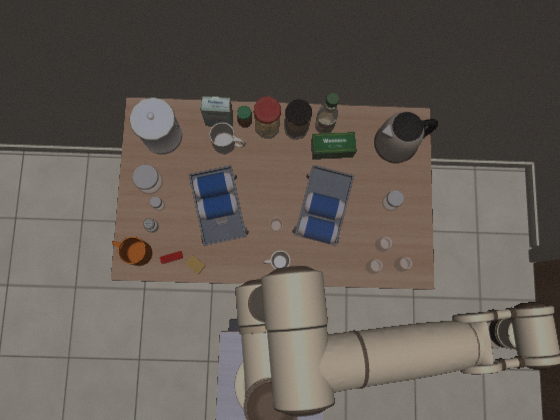

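View pics/side0.png

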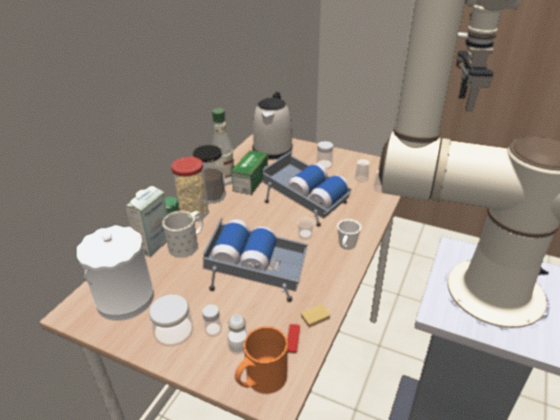

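The top view shows the rack to load on the right: tray can at (318,229), stored can at (325,206), with its back at the upper end. The full rack is on the left around (217,205).

```bash
cat > h.py <<'E'
import numpy as np,cv2
from cell import r
def ray(f,u,v,z):
    R=cv2.Rodrigues(np.array(f["rvec"]))[0];t=np.array(f["tvec"])
    d=R.T@np.array([(u-f["cx"])/f["fx"],(v-f["cy"])/f["fy"],1]);c=-R.T@t
    return c+d*(z-c[2])/d[2]
def proj(f,P):
    K=np.array([[f["fx"],0,f["cx"]],[0,f["fy"],f["cy"]],[0,0,1]])
    return cv2.projectPoints(np.array(P,float).reshape(-1,1,3),np.array(f["rvec"]),np.array(f["tvec"]),K,None)[0].reshape(-1,2)
def blue(f):
    h=cv2.cvtColor(f["pixels"],cv2.COLOR_RGB2HSV)
    return cv2.inRange(h,(105,120,40),(130,255,255))
E
python3 - <<'E'
from h import *
f=r.grab_frame("top")
m=blue(f); n,l,st,c=cv2.connectedComponentsWithStats(m)
for i in range(1,n):
    if st[i,4]>100:
        p=np.argwhere(l==i)[:,::-1].astype(np.float32); R=cv2.minAreaRect(p)
        print(st[i],c[i],R,ray(f,*R[0],.07), [ray(f,*q,.07)[:2].round(3) for q in cv2.boxPoints(R)])
x=f["pixels"][160:250,285:365,::-1]
cv2.imwrite("pics/crop.png",cv2.resize(x,None,fx=6.5,fy=6.5,interpolation=cv2.INTER_CUBIC))
E
```

```text
[ 198  173   35   46 1063] [214.47977422 194.84289746] ((214.75, 194.75), (42.53730773925781, 27.364206314086914), 74.74488067626953) [0.5579928  0.18891574 0.07      ] [array([0.609, 0.249]), array([0.635, 0.169]), array([0.507, 0.129]), array([0.482, 0.208])]
[310 193  29  24 418] [324.52870813 204.01913876] ((324.2185974121094, 204.57875061035156), (26.04153060913086, 17.75367546081543), 14.620874404907227) [ 0.53832446 -0.14742956  0.07      ] [array([ 0.52 , -0.102]), array([ 0.575, -0.115]), array([ 0.556, -0.193]), array([ 0.502, -0.18 ])]
[306 217  28  22 418] [319.54066986 227.81339713] ((319.58258056640625, 228.2247772216797), (26.34022331237793, 17.911352157592773), 16.699243545532227) [ 0.4646325  -0.13423767  0.07      ] [array([ 0.448, -0.088]), array([ 0.502, -0.103]), array([ 0.481, -0.18 ]), array([ 0.428, -0.165])]
```

View pics/crop.png

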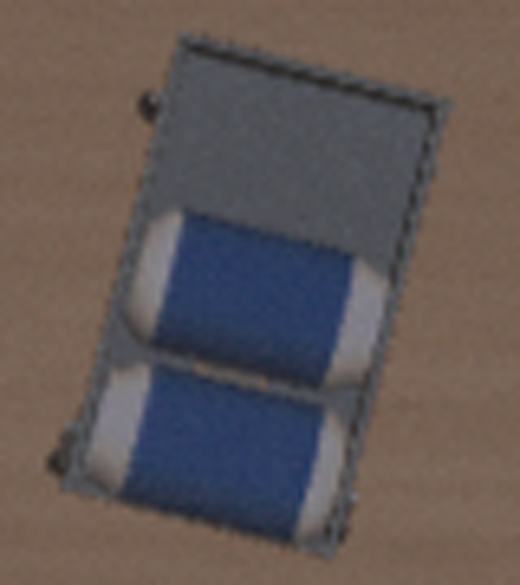

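The crop shows back-stop top corners at full-image (313.2,165.8) and (353.8,175.4), and front corners at (295,234.6) and (336.5,244.6). Both cans lie square across the lane.

```bash
python3 - <<'E'
from h import *
f=r.grab_frame("top")
g=lambda a,b,z:ray(f,285+a/6.5,160+b/6.5,z)
b1,b2=g(183,38,.112),g(447,100,.112); f1,f2=g(65,485,.051),g(335,550,.051)
for n,p in zip(("b1","b2","f1","f2"),(b1,b2,f1,f2)):print(n,p.round(4))
B=(b1+b2)/2;F=(f1+f2)/2;d=(B-F)[:2];print(B,F,np.linalg.norm(d),np.degrees(np.arctan2(d[1],d[0])))
for a in(b1-b2,f1-f2):print(np.linalg.norm(a),np.degrees(np.arctan2(a[1],a[0]))-90)
for z,u in((.0674,(319.58,228.22)),(.079,(324.22,204.58))):print(ray(f,*u,z))
s=r.get_state();print(s["ee_pos"])
from scipy.spatial.transform import Rotation as Ro
w,x,y,z=s["eef_rot"];print(Ro.from_quat([x,y,z,w]).as_matrix().round(3))
E
```

```text
b1 [ 0.6484 -0.108   0.112 ]
b2 [ 0.6229 -0.2313  0.112 ]
f1 [ 0.4452 -0.0608  0.051 ]
f2 [ 0.4184 -0.1888  0.051 ]
[ 0.63566532 -0.16965787  0.112     ] [ 0.43181557 -0.12480896  0.051     ] 0.2087250465258886 -12.407947035099548
0.1259779250762589 -11.681573414612856
0.13079732380964934 -11.849554888057554
[ 0.46502982 -0.13447945  0.0674    ]
[ 0.53657512 -0.14649374  0.079     ]
[ 0.18722943 -0.54325419  0.2140011 ]
[[ 0.945  0.326 -0.   ]
 [ 0.326 -0.945  0.001]
 [ 0.    -0.001 -1.   ]]
```

>>> play_rows(
  steps=[
    [[40,0.03,-0.028,0,0.05],[40,0.06,-0.057,0,0.1],[40,0.09,-0.086,0,0.16],[40,0.12,-0.115,0,0.22],[40,0.15,-0.144,0,0.28],[40,0.18,-0.172,0,0.34],[40,0.21,-0.2,0,0.4],[40,0.24,-0.23,0,0.46],[40,0.27,-0.258,0.01,0.517],[40,0.3,-0.287,0.02,0.517],[40,0.325,-0.31,0.03,0.517],[40,0.344,-0.329,0.04,0.517]],
  ],
)

```text
clock: 1.4
ee_pos: [0.4059, -0.1186, 0.1742]
eef_rot: [-0.0, 0.995, -0.104, 0.0]
ft_force: [0.1, -0.1, 0.3]
grip_width: 0.0402
grasp_force: 0.0
```

```bash
python3 - <<'E'
from h import *
from scipy.spatial.transform import Rotation as Ro
s=r.get_state();print(s["clock"],s["ee_pos"],s["grip_width"],s["ft_force"])
w,x,y,z=s["eef_rot"];print(Ro.from_quat([x,y,z,w]).as_matrix().round(3))
f=r.grab_frame("wrist");cv2.imwrite("pics/w1.png",f["pixels"][:,:,::-1])
print(proj(f,[s["ee_pos"],[.463,-.132,.0674],[.436,-.126,.051]]))
E
```

```text
1.4 [ 0.40590077 -0.11860662  0.17423343] 0.04017272780396051 [ 0.13933672 -0.13183202  0.29176366]
[[ 0.978 -0.207  0.   ]
 [-0.207 -0.978  0.   ]
 [ 0.    -0.    -1.   ]]
[[282.28749524 255.48420431]
 [283.21049523 144.7217403 ]
 [282.66637036 172.70448075]]
```

View pics/w1.png

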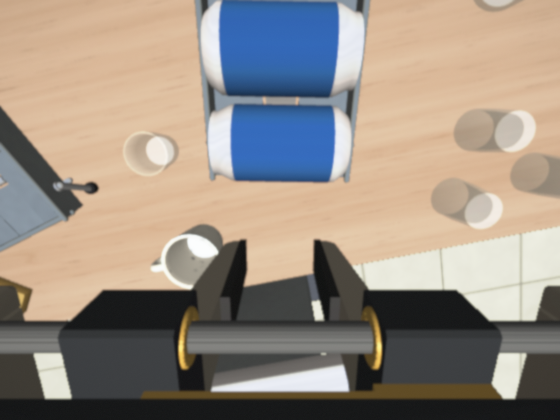

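The wrist view shows the can centred at about (280,143), the lane running straight up the image, and the catch just visible at (280,100). The cup is at (190,260), a little left of the fingers, so I'll narrow the opening before descending.

>>> play_rows(
  steps=[
    [[24,0.004,0,0.02,0],[24,0.004,0,0.04,0],[24,0.004,0,0.06,0],[24,0.004,0,0.08,0],[24,0.004,0,0.1,0],[24,0.004,0,0.116,0],[24,0.008,0,0.116,0],[24,0.012,0,0.116,0],[24,0.015,0,0.116,0],[24,0.018,0,0.116,0],[24,0.021,0,0.1155,0],[24,0.024,0,0.115,0]],
  ],
)

```text
clock: 2.65
ee_pos: [0.4287, -0.1255, 0.0598]
eef_rot: [-0.0, 0.995, -0.104, -0.001]
ft_force: [-3.9, 0.9, 2.4]
grip_width: 0.0237
grasp_force: 2.0
```

>>> play_rows(
  steps=[
    [[24,0.003,0,-0.0005,0],[24,0.006,0,-0.001,0],[24,0.009,0,-0.0014,0],[24,0.012,0,-0.0019,0],[24,0.015,0,-0.0024,0],[24,0.018,0,-0.0028,0],[24,0.021,0,-0.0033,0],[24,0.024,0,-0.0038,0],[24,0.027,0,-0.0043,0],[24,0.03,0,-0.0047,0]],
  ],
)

```text
clock: 3.65
ee_pos: [0.4584, -0.1318, 0.0644]
eef_rot: [-0.0, 0.995, -0.105, -0.0]
ft_force: [-4.4, 0.9, 1.8]
grip_width: 0.0244
grasp_force: 2.3
```

```bash
python3 - <<'E'
from h import *
f=r.grab_frame("wrist");g=r.grab_frame("side");cv2.imwrite("pics/w2.png",np.hstack([cv2.resize(f["pixels"],(400,300)),cv2.resize(g["pixels"][130:250,230:390],(400,300))])[:,:,::-1])
E
```

```text
(no output)
```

View pics/w2.png

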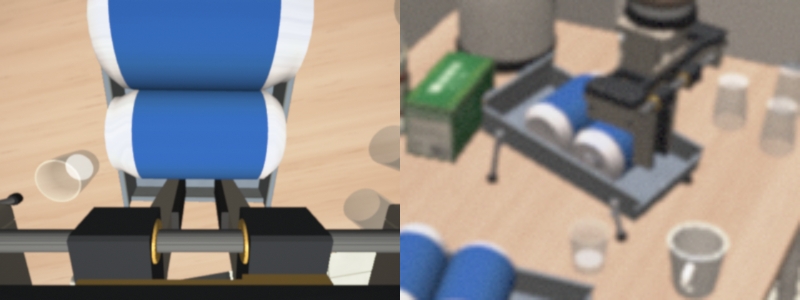

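The left half shows both cans touching and rolled up the lane square to it. The right half shows the fingers inside the lane behind the pushed can.

>>> play_rows(
  steps=[
    [[24,0.003,0,-0.0005,0],[24,0.006,0,-0.001,0],[24,0.009,0,-0.0014,0],[24,0.012,0,-0.0019,0],[24,0.015,0,-0.0024,0],[24,0.018,0,-0.0028,0],[24,0.021,0,-0.0033,0],[24,0.024,0,-0.0038,0],[24,0.027,0,-0.0043,0],[24,0.03,0,-0.0047,0],[24,0.033,0,-0.0052,0],[24,0.036,0,-0.0057,0]],
  ],
)

```text
clock: 4.95
ee_pos: [0.4935, -0.1393, 0.07]
eef_rot: [-0.0, 0.995, -0.105, -0.0]
ft_force: [-4.4, 1.2, 2.7]
grip_width: 0.0243
grasp_force: 2.0
```

>>> play_rows(
  steps=[
    [[24,0.002,0,-0.0003,0],[24,0.004,0,-0.0006,0],[24,0.006,0,-0.0009,0],[24,0.007,0,-0.0011,0],[24,0.007,0,-0.0011,0]],
  ],
)

```text
clock: 5.45
ee_pos: [0.5005, -0.1407, 0.0712]
eef_rot: [0.0, 0.995, -0.105, 0.0]
ft_force: [-3.4, 1.1, 2.2]
grip_width: 0.0241
grasp_force: 1.3
```

Not yet at the stop; continue in small steps until the force rises.

>>> play_rows(
  steps=[
    [[24,0.001,0,-0.0002,0],[24,0.002,0,-0.0003,0],[24,0.003,0,-0.0005,0],[24,0.003,0,-0.0005,0]],
  ],
)

```text
clock: 5.85
ee_pos: [0.5014, -0.1408, 0.0711]
eef_rot: [-0.0, 0.995, -0.104, -0.002]
ft_force: [-8.2, 2.0, 4.6]
grip_width: 0.0239
grasp_force: 4.5
```

The force rose to about 8 N and the tool stalled at the predicted end position, so both cans are against the stop. Back off gently.

>>> play_rows(
  steps=[
    [[24,-0.002,0,0,0],[24,-0.004,0,0,0],[24,-0.006,0,0,0],[24,-0.008,0,0,0],[24,-0.01,0,0,0],[24,-0.013,0,0,0],[24,-0.016,0,0,0],[24,-0.02,0,0,0],[24,-0.024,0,0,0],[24,-0.028,0,0,0],[24,-0.028,0,0,0]],
  ],
)

```text
clock: 6.95
ee_pos: [0.4753, -0.1353, 0.0715]
eef_rot: [-0.0, 0.995, -0.105, -0.0]
ft_force: [0.6, -0.3, -0.0]
grip_width: 0.0239
grasp_force: 0.0
```

```bash
python3 - <<'E'
from h import *
f=r.grab_frame("wrist");g=r.grab_frame("side");cv2.imwrite("pics/w3.png",np.hstack([cv2.resize(f["pixels"],(400,300)),cv2.resize(g["pixels"][130:250,230:390],(400,300))])[:,:,::-1])
print(r.get_state()["ft_force"])
E
```

```text
[ 0.46890383  0.25436213 -0.42587317]
```

View pics/w3.png

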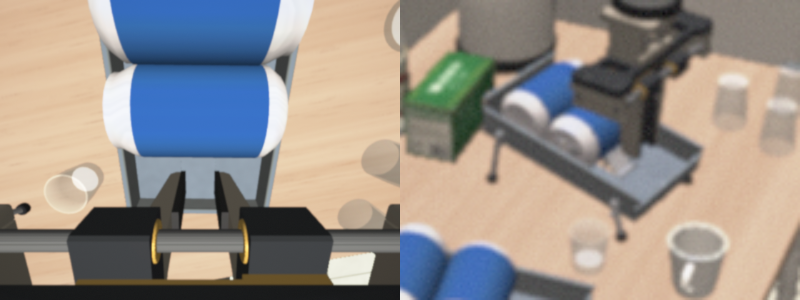

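The can no longer touches the fingers and stands clear up the lane, with the tray empty below it. Lift away and check.

>>> play_rows(
  steps=[
    [[24,0,0,-0.02,0],[24,0,0,-0.05,0],[24,0,0,-0.08,0],[24,-0.02,0,-0.11,0],[24,-0.06,0,-0.13,0],[24,-0.1,0,-0.13,0],[24,-0.1,0,-0.13,0],[24,-0.1,0,-0.13,0]],
  ],
)

```text
clock: 7.85
ee_pos: [0.378, -0.1148, 0.2019]
eef_rot: [0.0, 0.994, -0.105, 0.001]
ft_force: [-1.2, -0.1, -0.2]
grip_width: 0.0239
grasp_force: 0.0
```

```bash
python3 - <<'E'
from h import *
f=r.grab_frame("wrist");g=r.grab_frame("side");cv2.imwrite("pics/w4.png",np.hstack([cv2.resize(f["pixels"],(400,300)),cv2.resize(g["pixels"][130:250,230:390],(400,300))])[:,:,::-1])
m=blue(f); n,l,st,c=cv2.connectedComponentsWithStats(m)
u=np.array([.978,-.208])
for i in range(1,n):
    if st[i,4]>500:
        R=cv2.boundingRect((l==i).astype(np.uint8)); 
        p=ray(f,R[0]+R[2]/2,R[1]+R[3]/2,.080);print(R,p,((p[:2]-[.439,-.127])@u+.0052)/.988)
E
```

```text
(225, 0, 108, 66) [ 0.52684362 -0.14411824  0.08      ] 0.09582151443793384
```

View pics/w4.png

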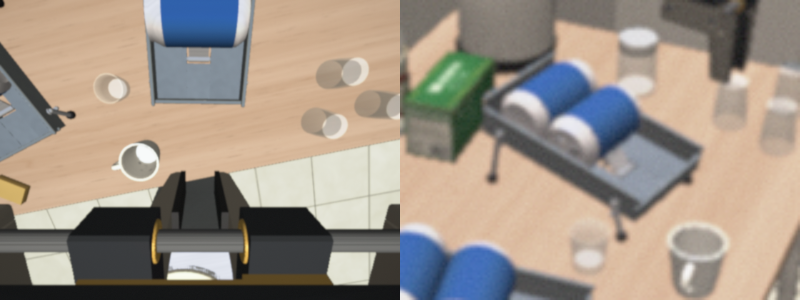

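The tray is empty, the catch is visible below the can at (200,55) in the left half, and both cans sit in the store. One numeric check from above, then hand in.

```bash
python3 - <<'E'
from h import *
f=r.grab_frame("top")
n,l,st,c=cv2.connectedComponentsWithStats(blue(f))
u=np.array([.978,-.208])
for i in range(1,n):
    if st[i,4]>100:
        R=cv2.minAreaRect(np.argwhere(l==i)[:,::-1].astype(np.float32))
        for z in(.079,.09):print(st[i,4],R[0],((ray(f,*R[0],z)[:2]-[.439,-.127])@u+.0052)/.988)
E
```

```text
1070 (214.5346221923828, 194.6269073486328) 0.05512543606349802
1070 (214.5346221923828, 194.6269073486328) 0.05312798023774546
412 (329.558837890625, 183.2647247314453) 0.17581160623158917
412 (329.558837890625, 183.2647247314453) 0.17296805659146777
351 (325.31927490234375, 204.09530639648438) 0.10825710777919512
351 (325.31927490234375, 204.09530639648438) 0.10588716205900714
```

```bash
python3 -c "
from cell import r
print(r.hand_in())"
```

```text
the job is handed in; nothing more can be done
None
```

The can was rolled over the catch until it and the stored can reached the back stop. It then settled back onto the catch and stayed in the store (lane x about 106 mm), and the job is handed in.

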